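# Fit the T-dolly in the dolly post

### The job

Take the T-shaped dolly out of the wooden rack and fit it in the bore of the dolly post: slide its shank down past the spring plunger until the collar sits fully home on the post's rim, with the bar lying lengthwise along the foot plate, and let go. Nobody has measured where along its slots the post is clamped, so find the bore by feel or by eye and ease the shank in gently: 15 N of push is plenty, and the post must not be rammed. Leave the other two dollies standing in the rack.

Things in the scene. Friction and masses are not known exactly. Their poses are not given: they have to be found in the camera images.
- t_dolly: T-shaped steel panel-beating dolly, about 0.55 kg: a straight bar (94 long, 20 wide, 24 high, rounded top) across an upright round shank. Origin: centre of the underside of its round collar (34 diameter, 8 thick); z up along the shank, x along the bar. The bar is centred, 20 to 44 above the origin; a thin neck joins it to the collar
- t_tip (a point): lower end of the T-dolly's shank, on its axis, 52 below its origin. The shank is 20 in diameter; its last 4 tapers to 16 diameter at the tip; a groove 4 deep with sloping sides runs round it from 10 to 21 below the collar
- post_foot: foot plate of the dolly post, grey steel, 190 (x) by 86 (y) by 12 thick, bolted to the bench. Origin: centre of its underside, on the bench top; z up, x along its length. A dark upright column, 47 diameter, is clamped on it by two bolts in slots along x; it will not shift in this job. Keep all contact forces on it, added up, under 50 N
- slot_mid (a point): point above the middle of the foot's slots (foot x = y = 0) at the height of the column's flat rim, 78 above the bench. The column's upright bore, 21 diameter, 66 deep, hardly chamfered, has its axis at foot y = 0 but anywhere up to 20 from this point along the foot's +x or -x: that is not measured, see or feel it
- plunger (a joint): spring plunger in the column's side towards the foot's -x, 17 below the rim: ball nose in the bore, dark knob outside. Metres: 0 = nose out, 4 mm into the bore; about 0.0024 while the shank slides over it; under 0.001 once sprung into the groove, collar home. Side force 3 N at 0, 6 N as the shank passes: the shank needs roughly 2 to 12 N of push past it beyond its own weight
- rack: hardwood block 236 (x) by 62 (y) by 60 high, fixed to the bench, three upright through holes of 23.5 diameter in a row along its x at -76, 0 and +76. Origin: centre of its underside; z up. A dolly stands in each, collar on the block's top, the T-dolly's bar roughly along the row; which stands where varies
- mushroom_dolly: another dolly in the rack, low domed round head of 49 diameter, same shank; top 40 above its origin (centre of the collar's underside)
- ball_dolly: another dolly in the rack, ball head of 37 diameter, same shank; top 54 above its origin (centre of the collar's underside)
Things that resemble listed ones, but are neither listed nor needed, are in the scene too. What is shaped like the t_dolly but purple is not meant.

How it is judged:
By the outcome, as a careful person would: the job done as asked, in the order asked, and still so for the second after the job is handed in, with the robot touching nothing.
It also fails if it takes over 58 s, if anything falls off the work surface, if the arm or the gripper's body presses on something with over 40 N, if the wrist force passes 120 N, or if a joint passes its speed limit or range.

### The arm

A 6-joint arm with a two-finger parallel gripper is mounted at the origin on a cart in front of the work surface, level with it; the furniture and walls round the work are solid. World frame = base frame: x ahead of the robot, y to its left, z up, the work surface at z = 0. Lengths are in m, angles in degrees, forces in N, time in s.
With the tool pointing down it reaches from about 0.25 to 0.725 m from the base axis. Payload 9.7 kg.
Tool frame: the origin (TCP) lies at the very end of the fingers, on their centre line; the grasp point (between the pads) lies 19 mm behind it; z points along the fingers, y is the line along which they close (so a half turn about z gives the same grasp; the last joint's range is limited). The gripper opens to 85 mm and grips with 20 to 120 N. Pads are 22 mm wide; open, the fingers measure 114 mm over their backs; the gripper's body (76 mm by 85 mm) begins 54 mm behind the grasp point. The pads swing forward as they close: fully open they stand 13 mm farther back than shut.
Start: joints at [-66.75, 4.979, 10.078, 95.1, 0, 90], TCP at [0.217, -0.505, 0.231] pointing down, gripper open.
Joint ranges: [-179.16, 179.16], [-48.56, 103.87], [-65.8, 70.77], [-126.05, 130.52], [-82.76, 87.17], [-180, 180]. Speed limits (degrees/s): [127.2, 127.2, 147.25, 180, 180, 180].

### API

Orientations are given as [roll, pitch, yaw] about the fixed x, y, z axes, in that order (R = Rz(yaw) Ry(pitch) Rx(roll)).
In Python, from workcell import bot gives the robot as it stands.
- The arm moves only by the tool arm_command, never from a script. Its argument "series" is a list of rows, each a list of 4 numbers: the shift along the tool's x, y, z in m, then the turn about the tool's z in rad. A call has exactly 5 rows; each row is the pose to reach, as a shift and turn from the pose commanded when the call began, along the tool's axes at that moment; what a row does not reach only later rows make up. A row lasts 1/10 s, in which the tool goes at most 50 mm and 8.59 degrees, less where a joint would pass 70% of its speed; a pose out of reach is approached as far as the arm can. A call with a gripper value outside its range is refused whole. "hand" is the finger opening in m, from 0 to 0.0854, set as the call begins (left out, the last holds). The fingers move at their own pace and stop on an object; "grip_force" is the grip in N (left out, the last holds). Time passes only in rows, so rows that repeat a pose let the fingers close, or fill a call up. It gives the time, the measured TCP pose, the force, the opening and the grip force at its end, in the units of the state.
- bot.get_obs(): the state, without advancing time (a new reading comes with each control period).
- bot.camera(name): name is "side" or "top"; returns a dict with "color" (420x560x3 uint8, blue, green, red), "camera_matrix" (3x3 intrinsics, pixels), "dist_coeffs" ([k1, k2, p1, p2, k3] as OpenCV has them; the pictures are not rectified), "xyz" and "orientation" of the camera in the world. Camera axes: x right, y up, looking along -z (the intrinsics and any distortion apply to the point x, -y, -z); pixel columns grow to the right and rows downward; lengths in m; the calibration is good to about 2 mm. A picture is of the moment at which its call begins. There is no depth.
- bot.job_done(): hands the job in; it is judged then, once.
Trained networks look in the newest picture that a camera, given by its name, has taken for a name from the list of things; names that differ only in an ending like _2 or _b are one class to them, and where a whole thing is asked for, a point or a joint stands for the part that bears it (a point fixed in the world has none). Each returns a list of dicts, best first, with "confidence" (0 to 1); they miss things now and then, are a little off and sometimes report something else, mostly with a low value. They report only what shows in the picture. A call takes as long as a camera call. They do not tell look-alikes from the thing itself.
- bot.find_in(camera, target): "location" ([column, row] in pixels, amid what is visible of it).
- bot.mark_of(camera, target): "location" ([column, row] in pixels: a listed point, or the origin of a listed thing).
The state is a dict: "time": time; "q": joint angles; "qd": joint speeds; "joint_efforts": joint torques, N m; "ee_pos": TCP position; "tcp_rot": TCP orientation; "wrist_force": force on the tool from outside, world axes, zero at the start; "torque": the same for the moment, N m; "opening": finger opening in m; "grasp_force": force on a finger pad.
Only numpy, scipy, OpenCV 4.12 (cv2) and the standard library are available. Lean on these libraries where they do the work, as an engineer would, in place of code of your own. Each camera call takes 0.05 s, during which the arm holds its last target. There are 200 camera calls.

## Working session

There is one attempt and no reset: what is moved stays moved. The work goes in short steps, Python scripts to look and compute and a tool call to move; the robot and the scene stay as the last step left them, time stands still between calls to the robot, and variables do not carry over. Pictures are saved under pics/ and viewed, at most 10 in all, crops included, and the job is handed in when it is done.

Besides the shell and the picture viewer there is one more tool, called after ">>>" by a JSON object that holds its "op" and its "data". arm_command: Moves the arm, as the interface text tells. Its arguments: {"type":"object","properties":{"series":{"type":"array"},"hand":{"type":"number"},"grip_force":{"type":"number"}},"required":["series"]}

```bash
mkdir -p pics
cat > h.py <<'E'
import numpy as np, cv2
from scipy.spatial.transform import Rotation as R
from workcell import bot
def rot(o):
    o=np.array(o,float)
    return o if o.shape==(3,3) else R.from_euler('xyz',o,degrees=True).as_matrix()
def ray(c,px):
    u=cv2.undistortPoints(np.array([[px]],float),np.array(c['camera_matrix'],float),np.array(c['dist_coeffs'],float))[0,0]
    return np.array(c['xyz'],float), rot(c['orientation'])@np.array([u[0],-u[1],-1.])
def at_z(c,px,z):
    o,d=ray(c,px); return o+d*(z-o[2])/d[2]
def proj(c,p):
    q=rot(c['orientation']).T@(np.array(p,float)-np.array(c['xyz'])); q=q*[1,-1,-1]
    return cv2.projectPoints(q.reshape(1,1,3),np.zeros(3),np.zeros(3),np.array(c['camera_matrix'],float),np.array(c['dist_coeffs'],float))[0].ravel()
E
python3 - <<'E'
from h import *
o=bot.get_obs(); print(o)
for n in('top','side'):
    c=bot.camera(n); cv2.imwrite(f'pics/{n}0.png',c['color']); print(n,c['xyz'],c['orientation'],c['camera_matrix'],c['dist_coeffs'])
    for t in('t_dolly','post_foot','slot_mid','rack','mushroom_dolly','ball_dolly','plunger'):
        for f in('find_in','mark_of'):
            try: print(t,f,[(np.round(d['location'],1).tolist(),round(d['confidence'],2)) for d in getattr(bot,f)(n,t)])
            except Exception as e: print(t,f,e)
E
```

```text
{'time': 0.0, 'q': array([-6.67472238e+01,  5.01033061e+00,  1.00332678e+01,  9.50977746e+01,
       -1.30204371e-03,  9.00009007e+01]), 'qd': array([-0.07049986,  0.14237672, -0.03061171, -0.04573346,  0.03551252,
       -0.07420928]), 'joint_efforts': array([-5.83019810e-04, -5.20383596e+01,  4.64808977e+01,  1.58467039e-02,
       -1.03015370e-04,  4.41797340e-06]), 'ee_pos': array([ 0.21703914, -0.50512121,  0.23057981]), 'tcp_rot': array([-1.79925163e+02,  1.30321904e-03,  2.32518772e+01]), 'wrist_force': array([-0.5316148 ,  0.08480687,  0.39568972]), 'torque': array([ 0.05588839,  0.01334219, -0.00207211]), 'grasp_force': 0.0, 'opening': 0.0856754051145144}
top [0.30098246 0.05726565 1.16698467] [ 10.99210392  -0.66882711 -89.97665609] [[458.63898172   0.         283.40488685]
 [  0.         458.63898172 212.43194818]
 [  0.           0.           1.        ]] [-0.08402821  0.          0.          0.          0.        ]
t_dolly find_in [([352.5, 251.4], 0.8), ([177.9, 208.2], 0.72)]
t_dolly mark_of [([182.9, 210.7], 0.94), ([349.4, 249.2], 0.7)]
post_foot find_in [([400.6, 20
[... 807 characters left out ...]
 ]
t_dolly find_in [([321.2, 140.5], 0.87), ([272.4, 302.8], 0.78)]
t_dolly mark_of [([320.0, 143.7], 0.88), ([272.3, 305.5], 0.67)]
post_foot find_in [([270.4, 108.1], 0.97)]
post_foot mark_of [([270.1, 111.0], 0.96)]
slot_mid find_in [([271.4, 107.8], 0.75)]
slot_mid mark_of [([268.1, 89.5], 0.76)]
rack find_in [([269.7, 320.7], 0.97)]
rack mark_of [([270.2, 321.1], 0.69)]
mushroom_dolly find_in [([311.3, 300.8], 0.67)]
mushroom_dolly mark_of [([312.1, 304.3], 0.56)]
ball_dolly find_in [([230.5, 307.4], 0.54), ([270.6, 106.2], 0.48)]
ball_dolly mark_of [([231.4, 311.5], 0.56)]
plunger find_in []
plunger mark_of it knows: ball_dolly, mushroom_dolly, post_foot, rack, slot_mid, t_dolly, t_tip
```

Run:
```python
import cv2,numpy as np
a=cv2.imread('pics/top0.png')
cv2.imwrite('pics/topc.png',cv2.resize(a[130:330,140:460],None,fx=2.5,fy=2.5,interpolation=cv2.INTER_CUBIC))
```

```text
(no output)
```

View pics/topc.png

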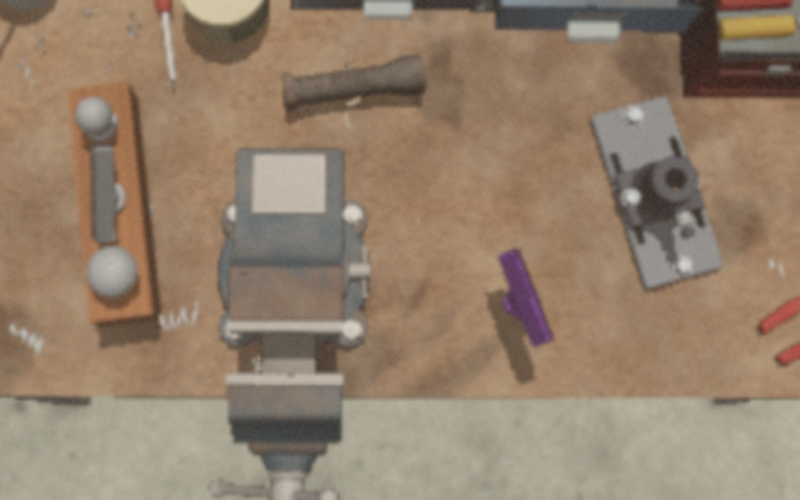

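View pics/side0.png

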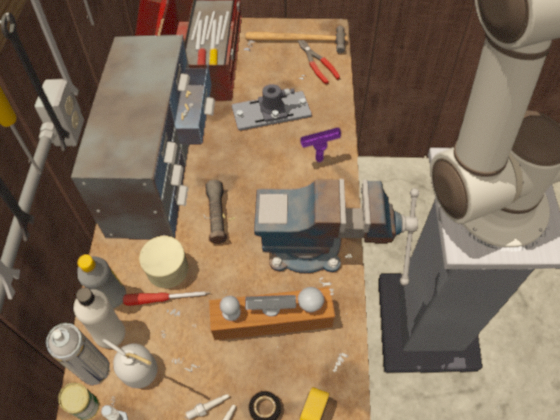

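The T-shaped candidates are:
- The grey steel bar in the rack's middle hole, top (181,208) and side (272,303).
- The purple T standing on the bench, top (350,249) and side (321,141).

The steel one in the rack is the one meant. The post is at top (410,202) and side (270,95), with the vise between it and the rack. I'll confirm with an enlarged crop and measure both.

Run:
```python
from h import *
T=bot.camera('top'); S=bot.camera('side')
def tri(a,b):
    (o1,d1),(o2,d2)=ray(T,a),ray(S,b)
    s=np.linalg.lstsq(np.c_[d1,-d2],o2-o1,rcond=None)[0]
    p,q=o1+d1*s[0],o2+d2*s[1]; return (p+q)/2,np.linalg.norm(p-q)
for n,z,a,b in[('t',.06,(182.9,210.7),(272.3,305.5)),('rack',0,(191.7,212.4),(270.2,321.1)),('mush',.06,(186.1,239.2),(312.1,304.3)),('ball',.06,(182.1,176.3),(231.4,311.5)),('foot',0,(398.2,207.6),(270.1,111)),('slot',.078,(410.4,200.4),(268.1,89.5))]:
    print(n,at_z(T,a,z).round(4),at_z(S,b,z).round(4),*[np.round(v,4) for v in tri(a,b)])
fc=[at_z(T,(x/2.5+140,y/2.5+130),.012)[:2] for x,y in[(592,115),(668,97),(720,268),(648,289)]]
print('footcorners',np.round(fc,4).tolist(),np.mean(fc,0))
print('bore',at_z(T,(676/2.5+140,180/2.5+130),.078))
a=cv2.resize(T['color'][170:245,165:215],(400,600),interpolation=cv2.INTER_CUBIC)
b=cv2.resize(T['color'][165:225,385:435],(400,480),interpolation=cv2.INTER_CUBIC)
cc=np.zeros((600,800,3),np.uint8); cc[:,:400]=a; cc[:480,400:]=b
cv2.imwrite('pics/cmb.png',cc)
a=cv2.resize(S['color'][275:350,200:300],(800,600),interpolation=cv2.INTER_CUBIC)
b=cv2.resize(S['color'][275:345,200:345],(580,280),interpolation=cv2.INTER_CUBIC)
d=cv2.resize(S['color'][75:135,225:325],(500,300),interpolation=cv2.INTER_CUBIC)
cc=np.zeros((580,580,3),np.uint8); cc[:280]=b; cc[280:,:500]=d
cv2.imwrite('pics/cmb2.png',cc)
```

```text
t [0.5197 0.2921 0.06  ] [0.5213 0.2856 0.06  ] [0.5194 0.2898 0.0692] 0.0031
rack [0.5271 0.2817 0.    ] [0.5267 0.2949 0.    ] [ 0.5294  0.2862 -0.0213] 0.0038
mush [0.449  0.2814 0.06  ] [0.445  0.2816 0.06  ] [0.4469 0.2816 0.0613] 0.0039
ball [0.6074 0.298  0.06  ] [0.5991 0.2999 0.06  ] [0.6031 0.2987 0.0605] 0.0084
foot [ 0.5414 -0.257   0.    ] [ 0.5475 -0.2683  0.    ] [ 0.5428 -0.2546  0.013 ] 0.0082
slot [ 0.5435 -0.2672  0.078 ] [ 0.5504 -0.268   0.078 ] [ 0.5473 -0.2689  0.0755] 0.0066
footcorners [[0.6233, -0.2011], [0.6436, -0.2831], [0.4615, -0.3279], [0.4399, -0.2517]] [ 0.54208402 -0.26594018]
bore [ 0.53943526 -0.26701369  0.078     ]
```

View pics/cmb.png

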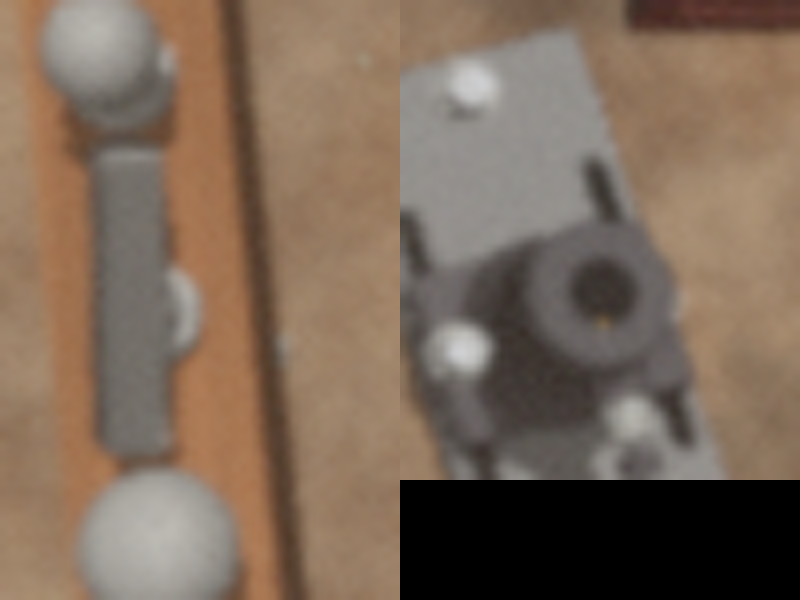

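View pics/cmb2.png

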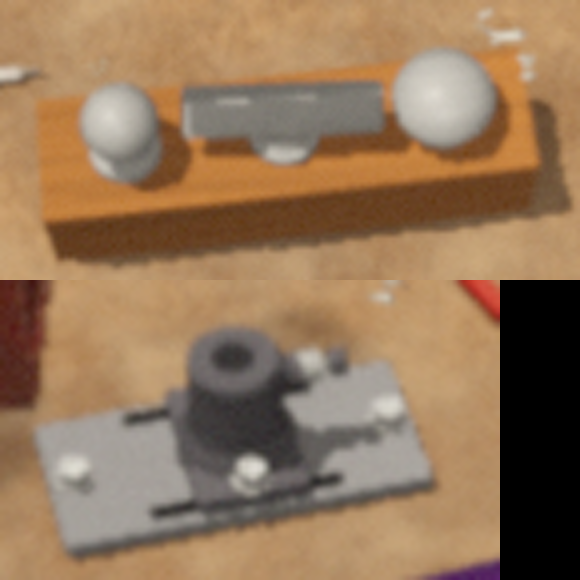

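The side and top crops confirm that the grey steel T stands in the middle hole, with the ball behind it and the mushroom in front. The bore shows at top (410.4,201.5) and side (271.6,90.0), and the knob is on the robot's side. Next I'll work out the targets.

```bash
cat >> h.py <<'E'
def plan(p,yaw):
    o=bot.get_obs(); y=np.radians(o['tcp_rot'][2]); d=np.array(p)-o['ee_pos']; c,s=np.cos(y),np.sin(y)
    t=-(yaw-o['tcp_rot'][2]+180)%360-180
    t=(-(yaw-o['tcp_rot'][2])+180)%360-180
    print('t',o['time'],'q',np.round(o['q'],1),'pos',o['ee_pos'].round(4),'rpy',o['tcp_rot'].round(2),'F',o['wrist_force'].round(1),'op',round(o['opening'],4))
    print('shift',np.round([c*d[0]+s*d[1],s*d[0]-c*d[1],-d[2]],4),'turn',round(np.radians(t),4))
E
python3 - <<'E'
from h import *
T=bot.camera('top'); S=bot.camera('side')
f=lambda c,z:at_z(c[0],c[1],z).round(4)
print('bore T',f((T,(410.4,201.5)),.078),'S',f((S,(271.6,90.)),.078))
e1=at_z(T,(165+130/8,170+150/8),.104);e2=at_z(T,(165+137/8,170+455/8),.104)
print('bar',e1.round(4),e2.round(4),(e1+e2)/2,np.linalg.norm(e1-e2),np.degrees(np.arctan2(*(e1-e2)[1::-1])))
s1=at_z(S,(200+184/4,275+88/4),.104);s2=at_z(S,(200+382/4,275+82/4),.104)
print('bar side far edge',s1.round(4),s2.round(4),np.degrees(np.arctan2(*(s1-s2)[1::-1])))
fs=[at_z(S,(225+x/5,75+(y-280)/5),.012)[:2] for x,y in[(36,428),(385,362),(434,485),(70,548)]]
print('foot side',np.round(fs,4).tolist(),np.mean(fs,0))
# rack edges top face z=.06, top image
r=[at_z(T,(x/2.5+140,y/2.5+130),.06)[:2] for x,y in[(70,90),(130,84),(155,318),(97,322)]]
print('rack',np.round(r,4).tolist(),np.mean(r,0))
print('vise', [at_z(T,(x/2.5+140,y/2.5+130),.15)[:2].round(3).tolist() for x,y in[(236,150),(343,150),(343,340)]])
plan([.52,.29,.25],175)
E
```

```text
bore T [ 0.5407 -0.2671  0.078 ] S [ 0.5417 -0.2664  0.078 ]
bar [0.5645 0.2891 0.104 ] [0.4723 0.283  0.104 ] [0.51835786 0.28603665 0.104     ] 0.09240954474890316 3.763069474355674
bar side far edge [0.5688 0.2879 0.104 ] [0.4774 0.2828 0.104 ] 3.1593740035103486
foot side [[0.6449, -0.2784], [0.4662, -0.328], [0.4413, -0.2422], [0.6216, -0.1975]] [ 0.54349678 -0.26153706]
rack [[0.6343, 0.3349], [0.6406, 0.2745], [0.4053, 0.2411], [0.4011, 0.2973]] [0.52031899 0.28694771]
vise [[0.55, 0.157], [0.551, 0.06], [0.378, 0.059]]
t 1.6 q [-66.8   5.   10.1  95.1  -0.   90. ] pos [ 0.2171 -0.5053  0.2313] rpy [-180.      0.     23.25] F [ 0.1 -0.1 -0.1] op 0.0853
shift [ 0.5923 -0.6112 -0.0187] turn -2.6486
```

>>> {"op": "arm_command", "data": {"series": [[0,0,-0.02,-0.14],[0,0,-0.04,-0.28],[0,0,-0.06,-0.42],[0,0,-0.07,-0.56],[0,0,-0.07,-0.7]], "hand": 0.085}}

```text
time: 2.1
ee_pos: [0.2173, -0.5057, 0.3031]
tcp_rot: [179.9, 0.1, 63.7]
wrist_force: [0.3, -0.6, -0.7]
opening: 0.0849
grasp_force: 0.0
```

Run:
```python
from h import *
plan([.52,.29,.25],175)
```

```text
t 2.1 q [-66.7   7.3  20.7 103.3  -0.   49.6] pos [ 0.2173 -0.5057  0.3031] rpy [1.7989e+02 1.0000e-01 6.3690e+01] F [ 0.3 -0.6 -0.7] op 0.0849
shift [ 0.8475 -0.0813  0.0531] turn -1.9427
```

>>> {"op": "arm_command", "data": {"series": [[0.042,-0.004,0,-0.105],[0.084,-0.0085,0,-0.21],[0.126,-0.0127,0,-0.315],[0.168,-0.017,0,-0.42],[0.21,-0.021,0,-0.525]]}}

```text
time: 2.6
ee_pos: [0.2927, -0.3067, 0.3014]
tcp_rot: [180.0, 0.0, 93.7]
wrist_force: [1.2, 0.4, -0.4]
opening: 0.0853
grasp_force: 0.0
```

>>> {"op": "arm_command", "data": {"series": [[0.0386,0.0174,0,-0.105],[0.077,0.0348,0,-0.21],[0.1156,0.0522,0,-0.315],[0.154,0.0697,0,-0.42],[0.193,0.087,0,-0.525]]}}

```text
time: 3.1
ee_pos: [0.368, -0.1087, 0.3015]
tcp_rot: [180.0, 0.0, 123.8]
wrist_force: [1.3, -1.0, 0.1]
opening: 0.085
grasp_force: 0.0
```

>>> {"op": "arm_command", "data": {"series": [[0.0246,0.0344,0,-0.105],[0.0492,0.0688,0,-0.21],[0.0738,0.1032,0,-0.315],[0.0985,0.1376,0,-0.42],[0.123,0.172,0,-0.525]]}}

```text
time: 3.6
ee_pos: [0.4435, 0.0891, 0.3015]
tcp_rot: [180.0, 0.0, 153.9]
wrist_force: [1.7, 0.0, -0.4]
opening: 0.0851
grasp_force: 0.0
```

>>> {"op": "arm_command", "data": {"series": [[0.004,0.042,0,-0.105],[0.008,0.084,0,-0.21],[0.012,0.126,0,-0.315],[0.016,0.168,0,-0.42],[0.02,0.21,0,-0.525]]}}

```text
time: 4.1
ee_pos: [0.519, 0.286, 0.3013]
tcp_rot: [180.0, 0.0, -176.1]
wrist_force: [0.3, -1.6, 0.6]
opening: 0.085
grasp_force: 0.0
```

Run:
```python
from h import *
plan([.5185,.2855,.13],183.5)
```

```text
t 4.1 q [ 28.9  13.5  27.7 104.2  -0.   24.9] pos [0.519  0.286  0.3013] rpy [ 1.8000e+02  2.0000e-02 -1.7606e+02] F [ 0.3 -1.6  0.6] op 0.085
shift [ 0.0005 -0.0005  0.1713] turn 0.0077
```

>>> {"op": "arm_command", "data": {"series": [[0,0,0.045,0],[0,0,0.09,0.008],[0,0,0.13,0.008],[0,0,0.16,0.008],[0,0,0.185,0.008]]}}

```text
time: 4.6
ee_pos: [0.5181, 0.2839, 0.114]
tcp_rot: [-180.0, -0.1, -176.8]
wrist_force: [0.2, 0.5, 0.0]
opening: 0.0851
grasp_force: 0.0
```

>>> {"op": "arm_command", "data": {"series": [[0,0,0.015,0],[0,0,0.027,0],[0,0,0.036,0],[0,0,0.04,0],[0,0,0.041,0]]}}

```text
time: 5.1
ee_pos: [0.5189, 0.2843, 0.0756]
tcp_rot: [180.0, 0.0, -176.8]
wrist_force: [-0.3, -0.4, -0.4]
opening: 0.0852
grasp_force: 0.0
```

>>> {"op": "arm_command", "data": {"series": [[0,0,0,0],[0,0,0,0],[0,0,0,0],[0,0,0,0],[0,0,0,0]], "hand": 0.015, "grip_force": 50}}

```text
time: 5.6
ee_pos: [0.5191, 0.2865, 0.0764]
tcp_rot: [179.7, 0.1, -176.7]
wrist_force: [-1.2, 10.4, 3.7]
opening: 0.0197
grasp_force: 48.7
```

>>> {"op": "arm_command", "data": {"series": [[0,0,0,0],[0,0,0,0],[0,0,0,0],[0,0,0,0],[0,0,0,0]]}}

```text
time: 6.1
ee_pos: [0.5191, 0.2865, 0.0764]
tcp_rot: [179.7, 0.1, -176.7]
wrist_force: [-1.2, 10.0, 1.6]
opening: 0.0195
grasp_force: 48.6
```

>>> {"op": "arm_command", "data": {"series": [[0,0.001,0,0],[0,0.002,0,0],[0,0.002,-0.003,0],[0,0.002,-0.01,0],[0,0.002,-0.02,0]], "grip_force": 70}}

```text
time: 6.6
ee_pos: [0.5181, 0.2864, 0.0939]
tcp_rot: [180.0, -0.1, -176.8]
wrist_force: [2.0, 5.5, -7.3]
opening: 0.019
grasp_force: 69.3
```

>>> {"op": "arm_command", "data": {"series": [[0,0,-0.02,0],[0,0,-0.05,0],[0,0,-0.09,0],[0,0,-0.13,0],[0,0,-0.17,0]]}}

```text
time: 7.1
ee_pos: [0.5182, 0.2855, 0.2659]
tcp_rot: [-179.9, -0.1, -176.8]
wrist_force: [1.5, -0.0, -5.3]
opening: 0.0189
grasp_force: 69.3
```

>>> {"op": "arm_command", "data": {"series": [[0,0,-0.02,0],[0,0,-0.03,0],[0,0,-0.04,0],[0,0,-0.04,0],[0,0,-0.04,0]]}}

```text
time: 7.6
ee_pos: [0.5186, 0.286, 0.3037]
tcp_rot: [-179.9, -0.1, -176.8]
wrist_force: [-0.4, 0.3, -4.6]
opening: 0.0187
grasp_force: 69.5
```

Run:
```python
from h import *
plan([.541,-.267,.26],194.6)
T=bot.camera('top'); S=bot.camera('side')
for n in('top','side'):
  for t in('t_dolly','t_tip'): print(n,t,[(np.round(d['location'],1).tolist(),round(d['confidence'],2)) for d in bot.mark_of(n,t)])
p=bot.get_obs()['ee_pos']
for c in(T,S): print(proj(c,p-[0,0,.0145]),proj(c,p-[0,0,.0665]))
a=T['color'];b=S['color']
u,v=map(int,proj(S,p-[0,0,.02])); u=max(u,60);v=min(max(v,60),360)
cv2.imwrite('pics/held.png',cv2.resize(b[v-60:v+60,u-60:u+60],(600,600),interpolation=cv2.INTER_CUBIC)); print(u,v)
```

```text
t 7.6 q [ 28.9  13.8  28.3 104.6  -0.   25.7] pos [0.5186 0.286  0.3037] rpy [-1.7994e+02 -1.1000e-01 -1.7679e+02] F [-0.4  0.3 -4.6] op 0.0187
shift [ 0.0086 -0.5534  0.0437] turn -0.1988
top t_dolly [([351.3, 250.5], 0.78)]
top t_tip [([344.2, 250.3], 0.86)]
side t_dolly [([268.3, 248.6], 0.64), ([321.0, 146.8], 0.59)]
side t_tip [([319.9, 159.3], 0.95), ([266.6, 266.9], 0.59)]
[162.30887206 188.63008005] [168.44068406 194.65049976]
[270.4480041  249.16368718] [271.32037957 264.18098847]
270 250
```

View pics/held.png

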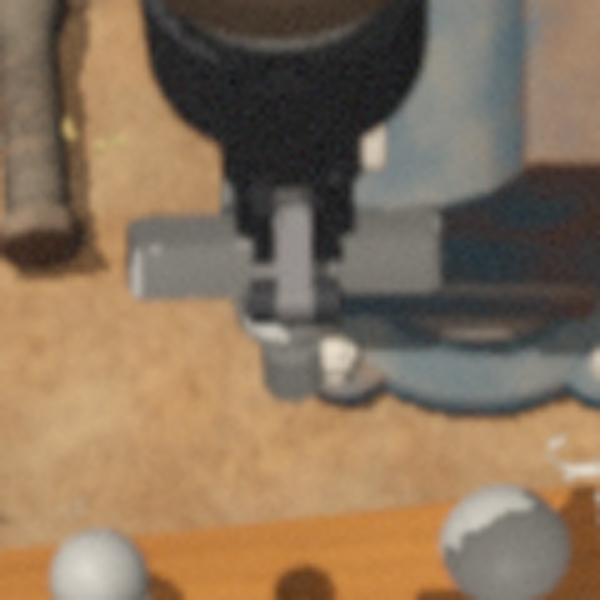

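The T is held upright and its shank tip is at about side (268.6,267). Its axis sits roughly 3 mm toward +x of the TCP, which I'll allow for. Carrying it to the post.

>>> {"op": "arm_command", "data": {"series": [[0.0005,-0.025,0,0],[0.001,-0.065,0,0],[0.002,-0.11,0,0],[0.003,-0.155,0,0],[0.004,-0.2,0,0]]}}

```text
time: 8.4
ee_pos: [0.5255, 0.0847, 0.3053]
tcp_rot: [-180.0, 0.0, -176.8]
wrist_force: [0.6, -0.5, -4.7]
opening: 0.0187
grasp_force: 69.6
```

>>> {"op": "arm_command", "data": {"series": [[0.001,-0.045,0,0],[0.002,-0.09,0,0],[0.003,-0.135,0,0],[0.004,-0.175,0,0],[0.005,-0.21,0,0]]}}

```text
time: 8.9
ee_pos: [0.5323, -0.1258, 0.3052]
tcp_rot: [-180.0, 0.0, -176.8]
wrist_force: [0.7, -0.0, -4.9]
opening: 0.0185
grasp_force: 69.7
```

>>> {"op": "arm_command", "data": {"series": [[0.001,-0.035,0,-0.05],[0.0015,-0.07,0,-0.1],[0.002,-0.1,0,-0.15],[0.003,-0.125,0,-0.199],[0.003,-0.1425,0,-0.199]]}}

```text
time: 9.4
ee_pos: [0.5374, -0.2678, 0.3049]
tcp_rot: [180.0, -0.0, -165.4]
wrist_force: [0.7, -0.5, -4.8]
opening: 0.019
grasp_force: 69.8
```

>>> {"op": "arm_command", "data": {"series": [[0,0,0.02,0],[0,0,0.05,0],[0,0,0.08,0],[0,0,0.1,0],[0,0,0.11,0]]}}

```text
time: 9.9
ee_pos: [0.537, -0.2655, 0.193]
tcp_rot: [179.9, -0.1, -165.4]
wrist_force: [-0.2, -0.1, -5.0]
opening: 0.0188
grasp_force: 69.6
```

Run:
```python
from h import *
plan([.5373,-.2664,.155],194.6)
S=bot.camera('side');T=bot.camera('top')
p=bot.get_obs()['ee_pos']
for t in('t_dolly','t_tip','slot_mid'): print(t,[(np.round(d['location'],1).tolist(),round(d['confidence'],2)) for d in bot.mark_of('side',t)])
print(proj(S,p-[0,0,.0145]),proj(S,p-[0,0,.0665]))
for c in (.541,-.267,.078),(.5407,-.2655,.078): print('bore px',proj(S,c))
a=cv2.resize(S['color'][55:125,220:330],(770,490),interpolation=cv2.INTER_CUBIC)
cv2.imwrite('pics/post1.png',a)
```

```text
t 9.9 q [-26.3  11.4  12.9  91.8   0.  -40.9] pos [ 0.537  -0.2655  0.193 ] rpy [ 1.7989e+02 -1.2000e-01 -1.6544e+02] F [-0.2 -0.1 -5. ] op 0.0188
shift [-0.     -0.0009  0.038 ] turn -0.0006
t_dolly [([274.2, 57.1], 0.76), ([318.7, 143.6], 0.76)]
t_tip [([267.3, 79.3], 0.81)]
slot_mid [([269.3, 90.0], 0.85)]
[272.45432982  59.12035931] [272.95127658  75.49411102]
bore px [271.89763122  89.8372647 ]
bore px [271.99799397  90.27541845]
```

View pics/post1.png

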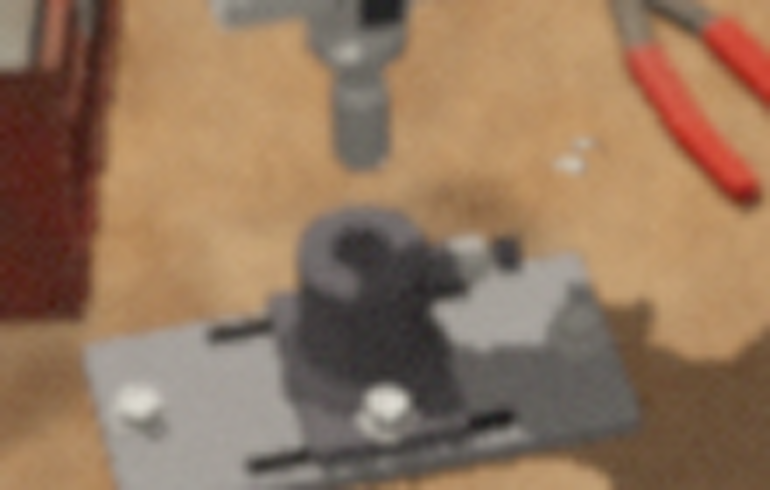

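>>> {"op": "arm_command", "data": {"series": [[-0.0005,0,0.015,0],[-0.0005,0,0.027,0],[-0.0005,0,0.035,0],[-0.0005,0,0.039,0],[-0.0005,0,0.041,0]]}}

```text
time: 10.65
ee_pos: [0.5381, -0.266, 0.1541]
tcp_rot: [180.0, -0.0, -165.4]
wrist_force: [0.1, 0.7, -4.3]
opening: 0.0187
grasp_force: 69.8
```

>>> {"op": "arm_command", "data": {"series": [[0,0,0.001,0],[0,0,0.002,0],[0,0,0.003,0],[0,0,0.004,0],[0,0,0.005,0]]}}

```text
time: 11.15
ee_pos: [0.5382, -0.266, 0.1494]
tcp_rot: [-180.0, 0.0, -165.4]
wrist_force: [-1.4, 0.5, -5.5]
opening: 0.0192
grasp_force: 69.8
```

>>> {"op": "arm_command", "data": {"series": [[0,0,0.001,0],[0,0,0.002,0],[0,0,0.003,0],[0,0,0.0035,0],[0,0,0.004,0]]}}

```text
time: 11.65
ee_pos: [0.5382, -0.266, 0.1456]
tcp_rot: [-180.0, 0.0, -165.4]
wrist_force: [-1.1, 0.1, -0.5]
opening: 0.0187
grasp_force: 70.4
```

>>> {"op": "arm_command", "data": {"series": [[0,0,0.0005,0],[0,0,0.001,0],[0,0,0.001,0],[0,0,0.001,0],[0,0,0.001,0]]}}

```text
time: 12.15
ee_pos: [0.5384, -0.2661, 0.1453]
tcp_rot: [-179.9, 0.1, -165.4]
wrist_force: [-2.0, 0.5, 6.8]
opening: 0.0184
grasp_force: 71.3
```

```bash
cat > tq.py <<'E'
from h import *
v=[]
for i in range(6):
    o=bot.get_obs(); v.append(np.r_[o['ee_pos'],o['wrist_force'],o['torque']]); bot.camera('side')
print(np.mean(v,0).round(4),np.std(v,0).round(4)[6:])
E
python3 tq.py
```

```text
[ 0.5384 -0.2661  0.1453 -1.7785  0.4821  5.7399  0.2593  0.5074  0.0329] [0.0321 0.0246 0.0305]
```

>>> {"op": "arm_command", "data": {"series": [[0,0,-0.001,0],[0,0,-0.002,0],[0,0,-0.003,0],[0,0,-0.003,0],[0,0,-0.003,0]]}}

```text
time: 12.95
ee_pos: [0.538, -0.2659, 0.1468]
tcp_rot: [180.0, -0.0, -165.4]
wrist_force: [0.5, -0.3, -4.9]
opening: 0.0185
grasp_force: 69.9
```

```bash
python3 tq.py
```

```text
[ 5.3810e-01 -2.6600e-01  1.4700e-01  4.2630e-01 -2.9730e-01 -4.3726e+00
 -1.3800e-02  2.7200e-02 -2.9000e-03] [0.0435 0.0375 0.032 ]
```

>>> {"op": "arm_command", "data": {"series": [[0.0005,-0.001,0,0],[0.0005,-0.002,0,0],[0.0005,-0.002,0.001,0],[0.0005,-0.002,0.002,0],[0.0005,-0.002,0.0025,0]]}}

```text
time: 13.75
ee_pos: [0.5381, -0.2681, 0.1446]
tcp_rot: [180.0, -0.0, -165.4]
wrist_force: [0.3, -0.5, -5.1]
opening: 0.0188
grasp_force: 69.9
```

```bash
python3 tq.py
```

```text
[ 5.3810e-01 -2.6800e-01  1.4470e-01  1.0600e-02  2.5880e-01 -4.6031e+00
 -1.3000e-03  1.7400e-02 -6.5000e-03] [0.0437 0.0235 0.0382]
```

No contact at a height where it touched before, so the taper is entering the bore. Easing down.

>>> {"op": "arm_command", "data": {"series": [[0,0,0.001,0],[0,0,0.0015,0],[0,0,0.002,0],[0,0,0.0025,0],[0,0,0.003,0]]}}

```text
time: 14.55
ee_pos: [0.5383, -0.2683, 0.142]
tcp_rot: [-180.0, 0.0, -165.4]
wrist_force: [0.2, -1.4, -2.8]
opening: 0.0188
grasp_force: 70.0
```

```bash
python3 tq.py
```

```text
[ 5.3830e-01 -2.6830e-01  1.4200e-01  8.4000e-03 -2.4984e+00 -2.5507e+00
 -5.3020e-01  7.5000e-03  2.0000e-03] [0.0644 0.0387 0.0151]
```

>>> {"op": "arm_command", "data": {"series": [[0.0002,-0.0008,0,0],[0.0002,-0.0008,0.0005,0],[0.0002,-0.0008,0.001,0],[0.0002,-0.0008,0.0015,0],[0.0002,-0.0008,0.002,0]]}}

```text
time: 15.35
ee_pos: [0.5382, -0.2688, 0.1397]
tcp_rot: [180.0, -0.0, -165.4]
wrist_force: [0.6, -0.9, -4.3]
opening: 0.0187
grasp_force: 69.8
```

```bash
python3 tq.py
```

```text
[ 0.5381 -0.2689  0.1396  0.3095 -1.029  -4.6447 -0.314  -0.097  -0.026 ] [0.0242 0.0056 0.0235]
```

>>> {"op": "arm_command", "data": {"series": [[0,-0.0003,0.001,0],[0,-0.0003,0.002,0],[0,-0.0003,0.003,0],[0,-0.0003,0.004,0],[0,-0.0003,0.005,0]]}}

```text
time: 16.15
ee_pos: [0.5382, -0.2691, 0.1347]
tcp_rot: [180.0, -0.0, -165.4]
wrist_force: [0.7, -0.2, -4.5]
opening: 0.0187
grasp_force: 69.7
```

>>> {"op": "arm_command", "data": {"series": [[0,0,0.001,0],[0,0,0.002,0],[0,0,0.003,0],[0,0,0.0035,0],[0,0,0.004,0]]}}

```text
time: 16.65
ee_pos: [0.5386, -0.2693, 0.1314]
tcp_rot: [-180.0, 0.1, -165.4]
wrist_force: [1.1, 0.3, 1.6]
opening: 0.0188
grasp_force: 70.4
```

```bash
python3 tq.py
```

```text
[ 0.5386 -0.2693  0.1313  1.1988  0.4692  0.1997  0.0574 -0.3511  0.028 ] [0.0417 0.0743 0.0195]
```

>>> {"op": "arm_command", "data": {"series": [[0,0,0.0005,0],[0,0,0.001,0],[0,0,0.0015,0],[0,0,0.002,0],[0,0,0.002,0]]}}

```text
time: 17.45
ee_pos: [0.5383, -0.2692, 0.1285]
tcp_rot: [180.0, -0.0, -165.4]
wrist_force: [3.5, -0.4, -0.8]
opening: 0.0188
grasp_force: 70.2
```

>>> {"op": "arm_command", "data": {"series": [[0,0,0.0005,0],[0,0,0.001,0],[0,0,0.0015,0],[0,0,0.002,0],[0,0,0.002,0]]}}

```text
time: 17.95
ee_pos: [0.5383, -0.2692, 0.1265]
tcp_rot: [180.0, -0.0, -165.4]
wrist_force: [4.6, -0.4, -2.7]
opening: 0.0188
grasp_force: 70.0
```

>>> {"op": "arm_command", "data": {"series": [[0,0,0.002,0],[0,0,0.004,0],[0,0,0.006,0],[0,0,0.008,0],[0,0,0.01,0]]}}

```text
time: 18.45
ee_pos: [0.5383, -0.2692, 0.1166]
tcp_rot: [180.0, 0.0, -165.4]
wrist_force: [3.4, 1.1, 0.8]
opening: 0.019
grasp_force: 70.4
```

>>> {"op": "arm_command", "data": {"series": [[0,0,0.002,0],[0,0,0.004,0],[0,0,0.006,0],[0,0,0.007,0],[0,0,0.008,0]]}}

```text
time: 18.95
ee_pos: [0.5383, -0.2692, 0.1086]
tcp_rot: [180.0, 0.0, -165.4]
wrist_force: [4.5, 1.1, -0.3]
opening: 0.0187
grasp_force: 70.3
```

```bash
python3 tq.py
```

```text
[ 5.3820e-01 -2.6910e-01  1.0840e-01  5.2853e+00  5.3600e-02 -3.4549e+00
 -5.0100e-02 -1.2347e+00 -4.8000e-03] [0.0462 0.0887 0.0256]
```

>>> {"op": "arm_command", "data": {"series": [[0,0,0.002,0],[0,0,0.004,0],[0,0,0.006,0],[0,0,0.008,0],[0,0,0.009,0]]}}

```text
time: 19.75
ee_pos: [0.5382, -0.2691, 0.0995]
tcp_rot: [180.0, -0.0, -165.4]
wrist_force: [4.2, 0.1, 0.3]
opening: 0.0183
grasp_force: 70.3
```

>>> {"op": "arm_command", "data": {"series": [[0,0,0.0008,0],[0,0,0.0016,0],[0,0,0.0024,0],[0,0,0.003,0],[0,0,0.0035,0]]}}

```text
time: 20.25
ee_pos: [0.5381, -0.2691, 0.0959]
tcp_rot: [180.0, -0.0, -165.4]
wrist_force: [4.6, 1.1, -2.8]
opening: 0.019
grasp_force: 70.0
```

>>> {"op": "arm_command", "data": {"series": [[0,0,0.0005,0],[0,0,0.001,0],[0,0,0.0015,0],[0,0,0.002,0],[0,0,0.002,0]]}}

```text
time: 20.75
ee_pos: [0.5381, -0.2691, 0.0944]
tcp_rot: [180.0, -0.0, -165.4]
wrist_force: [1.8, 3.4, -0.9]
opening: 0.0187
grasp_force: 70.4
```

```bash
python3 tq.py
```

```text
[ 0.5381 -0.2691  0.0944  1.3608  3.5778 -0.3057  0.7822 -0.3442 -0.0255] [0.0561 0.0696 0.0096]
```

>>> {"op": "arm_command", "data": {"series": [[0,0.0004,0.0003,0],[0,0.0006,0.0006,0],[0,0.0006,0.001,0],[0,0.0006,0.0013,0],[0,0.0006,0.0013,0]]}}

```text
time: 21.55
ee_pos: [0.5382, -0.269, 0.0943]
tcp_rot: [-179.9, 0.0, -165.4]
wrist_force: [-3.0, 2.7, 8.6]
opening: 0.0185
grasp_force: 71.7
```

```bash
python3 tq.py
```

```text
[ 0.5382 -0.269   0.0943 -2.5155  2.8019  8.6226  0.5617  0.3836 -0.0289] [0.0134 0.0155 0.0306]
```

It's home: there is a firm stop at z 0.0943 against 0.0944 expected, and the side force has dropped off. Relaxing and letting go.

>>> {"op": "arm_command", "data": {"series": [[0,0.0003,-0.0005,0],[0,0.0006,-0.001,0],[0,0.0006,-0.001,0],[0,0.0006,-0.001,0],[0,0.0006,-0.001,0]], "grip_force": 20}}

```text
time: 22.35
ee_pos: [0.5382, -0.2687, 0.0943]
tcp_rot: [-179.9, 0.0, -165.4]
wrist_force: [1.3, -4.8, 4.3]
opening: 0.0189
grasp_force: 70.7
```

>>> {"op": "arm_command", "data": {"series": [[0,0,0,0],[0,0,0,0],[0,0,0,0],[0,0,0,0],[0,0,0,0]], "hand": 0.06}}

```text
time: 22.85
ee_pos: [0.5379, -0.2679, 0.0938]
tcp_rot: [180.0, -0.0, -165.4]
wrist_force: [0.1, -1.1, 0.3]
opening: 0.06
grasp_force: 0.0
```

>>> {"op": "arm_command", "data": {"series": [[0,0,0,0],[0,0,-0.005,0],[0,0,-0.015,0],[0,0,-0.03,0],[0,0,-0.05,0]]}}

```text
time: 23.35
ee_pos: [0.5378, -0.268, 0.1452]
tcp_rot: [180.0, -0.0, -165.4]
wrist_force: [-0.5, -0.1, -0.2]
opening: 0.0598
grasp_force: 0.0
```

>>> {"op": "arm_command", "data": {"series": [[0,0,-0.04,0],[0,0,-0.08,0],[0,0,-0.12,0],[0,0,-0.15,0],[0,0,-0.16,0]]}}

```text
time: 23.85
ee_pos: [0.5382, -0.2682, 0.3094]
tcp_rot: [-179.8, 0.3, -165.4]
wrist_force: [0.3, -0.2, -0.5]
opening: 0.0601
grasp_force: 0.0
```

>>> {"op": "arm_command", "data": {"series": [[0.03,0,0,0],[0.07,0,0,0],[0.11,0,0,0],[0.15,0,0,0],[0.17,0,0,0]]}}

```text
time: 24.35
ee_pos: [0.3709, -0.3112, 0.3062]
tcp_rot: [-179.9, 0.1, -165.4]
wrist_force: [-0.5, 0.7, -0.0]
opening: 0.0604
grasp_force: 0.0
```

Run:
```python
from h import *
S=bot.camera('side');T=bot.camera('top'); o=bot.get_obs(); print(o['time'],o['ee_pos'],o['opening'])
print([(np.round(d['location'],1).tolist(),round(d['confidence'],2)) for d in bot.mark_of('side','t_dolly')],proj(S,(.541,-.268,.078)))
cc=np.zeros((600,800,3),np.uint8)
cc[:350,:770//2+15]=cv2.resize(S['color'][60:130,230:310],(400,350),interpolation=cv2.INTER_CUBIC)
cc[:480,400:]=cv2.resize(T['color'][160:240,370:437],(400,480),interpolation=cv2.INTER_CUBIC)
cc[350:,:400]=cv2.resize(S['color'][270:345,200:345],(400,250))
cv2.imwrite('pics/end.png',cc)
```

```text
24.45 [ 0.37144867 -0.31139996  0.30640819] 0.0599962563746548
[([319.0, 144.4], 0.91), ([275.9, 89.0], 0.69)] [271.91237985  89.54630809]
```

View pics/end.png

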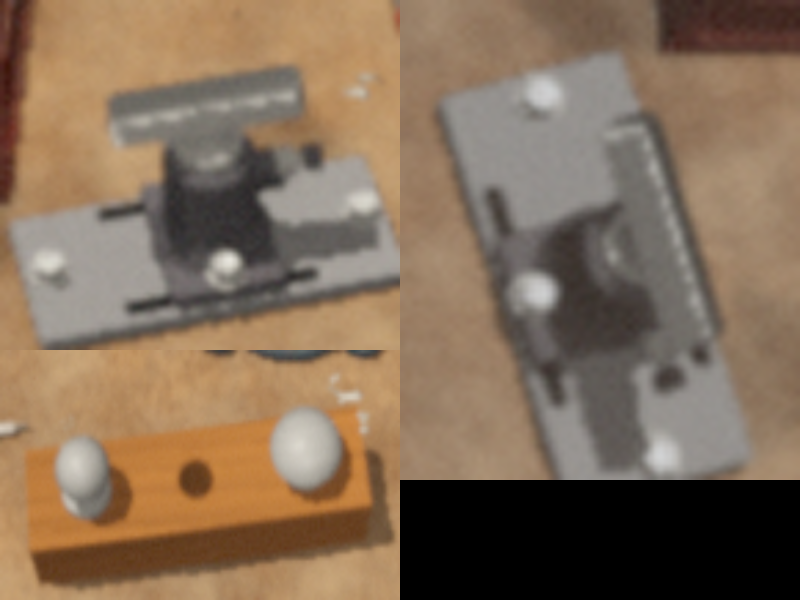

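The T sits on the post at about side (271,88) with its collar on the rim and its bar parallel to the foot plate. The other two dollies still stand in the rack, and the gripper is clear.

```bash
python3 -c "
from workcell import bot
print(bot.job_done())"
```

```text
the job is handed in; nothing more can be done
None
```

The T-dolly is seated fully home in the post with its bar along the foot plate and has been let go, the other two dollies still stand in the rack, and the job was handed in at about 24 s.

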